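# Pack up the mould on its platen

### The job

Build the mould's packing stack on the dark steel platen, from the bottom up: the steel packing block, then the white insulating board, then the aluminium ring, and last the closed mould standing upright with its inlet up. Put each piece on in that order, centred over the platen, with the long sides of the block, board and mould parallel to the platen's long sides. Leave the pellet jar and the single open mould half that stand among these parts where they are.

Things in the scene. Friction and masses are not known exactly. Their poses are not given: they have to be found in the camera images.
- platen_top (a point): Target: the dark steel platen, a fixed low plate 140 x 110 x 12 mm with a small screw head (10 mm wide, 4 mm high) near each corner. Origin: centre of its top face, 12 mm above the bench; x along its 140 mm sides, y along its 110 mm sides, z up
- block_mid (a point): Steel packing block, bare steel bar 100 x 60 x 22 mm lying flat, with two large round bores (26 mm) through it from top to bottom. Origin at its centre, half-way up; x along its 100 mm length, y across its 60 mm width, z up. 0.35 to 0.7 kg
- board_mid (a point): Insulating board, plain white rigid slab 90 x 54 x 18 mm lying flat, with four small dark screw holes in its corners. Origin at its centre, half-way up; x along its 90 mm length, y across its 54 mm width, z up. About 0.12 kg
- ring_mid (a point): Aluminium spacer ring, 50 mm outside diameter, 24 mm bore, 24 mm high, lying flat. Origin at its centre, half-way up; z is its axis. About 0.15 kg
- mould_mid (a point): Closed mould, two upright aluminium plates screwed together, standing upright with its black-topped, brass-coloured inlet up. 65 mm long, 65 mm high (68 mm with the inlet); 36 mm thick over the plates, 45 mm over the screw heads (these do not obstruct a grasp across the two plates). Origin at its centre, half-way up (32.5 mm above its foot); x along its 65 mm length, y through its thickness, z up. 0.3 to 0.6 kg
- jar_mid (a point): Bystander: clear pellet jar with a red lid, standing, 65 mm across, 99 mm high. Origin on its axis, 50 mm above its foot
- half_mid (a point): Bystander: single open mould half, the one among the loose parts (not the one by the pliers at the back right); an aluminium plate lying flat with its cavity up, 95 x 88 x 24 mm. Origin on its plate, 9 mm above its underside
Things that resemble listed ones, but are neither listed nor needed, are in the scene too. Leave any green look-alike of the part that bears board_mid alone.

How it is judged:
On the way, in this order (a step that is already met when the one before it is completed fails the run):
1. the steel packing block rests on the platen, centred over the platen (horizontal distance between block_mid and platen_top below 0.012 m and z of block_mid in the frame of platen_top between 0.007 and 0.015 m and angle between block_mid's own z axis and vertical below 0.08 rad and angle between the x axis of block_mid and the x axis of platen_top, either way round below 0.2 rad), for 0.2 s.
2. the insulating board rests on the steel block, centred over the platen (horizontal distance between board_mid and platen_top below 0.012 m and z of board_mid in the frame of platen_top between 0.027 and 0.035 m and angle between board_mid's own z axis and vertical below 0.08 rad and angle between the x axis of board_mid and the x axis of platen_top, either way round below 0.2 rad), for 0.2 s.
3. the spacer ring rests on the board, centred over the platen (horizontal distance between ring_mid and platen_top below 0.012 m and z of ring_mid in the frame of platen_top between 0.048 and 0.056 m and angle between ring_mid's own z axis and vertical below 0.08 rad), for 0.2 s.
4. the closed mould rests on the ring, centred over the platen (horizontal distance between mould_mid and platen_top below 0.012 m and z of mould_mid in the frame of platen_top between 0.0925 and 0.1005 m and angle between mould_mid's own z axis and vertical below 0.08 rad and angle between the x axis of mould_mid and the x axis of platen_top, either way round below 0.2 rad), for 0.2 s.
At the end, for the whole second after the job is handed in: Block, board, ring and mould stand stacked in that order on the platen at rest, each within 12 mm of its centre in plan, 4 mm of its proper height and 0.08 rad of level (mould inlet up), long sides of block, board and mould within 0.2 rad of the platen's (all of step 1 and all of step 2 and all of step 3 and all of step 4 and linear speed of each of block, board, ring, mould below 0.03 m/s); the robot touches nothing.
It fails at once if the pellet jar is shifted by more than 20 mm or knocked over (distance of jar_mid from where it was at the start of the episode above 0.02 m).
It fails at once if the single mould half is shifted by more than 20 mm (distance of half_mid from where it was at the start of the episode above 0.02 m).
It also fails if it takes over 125 s, if anything falls off the work surface, if the arm or the gripper's body presses on something with over 40 N, if the wrist force passes 120 N, or if a joint passes its speed limit or range.

### The arm

A 7-joint arm with a two-finger parallel gripper is mounted at the origin on a cart in front of the work surface, level with it; the furniture and walls round the work are solid. World frame = base frame: x ahead of the robot, y to its left, z up, the work surface at z = 0. Lengths are in m, angles in rad, forces in N, time in s.
With the tool pointing down it reaches from about 0.35 to 0.9 m from the base axis. Payload 8.1 kg.
Tool frame: the origin (TCP) lies between the finger pads; the fingertips stand 11 mm ahead of it and the grasp point (between the pads) lies 8 mm behind it; z points along the fingers, y is the line along which they close (so a half turn about z gives the same grasp; the last joint's range is limited). The gripper opens to 92 mm and grips with 3 to 60 N. Pads are 19 mm wide; open, the fingers measure 130 mm over their backs; the gripper's body (75 mm by 190 mm) begins 47 mm behind the grasp point.
Start: joints at [-1.377, 0.434, 0.025, 1.573, -0.012, 1.134, -0.075], TCP at [0.183, 0.598, 0.238] pointing down, gripper open.
Joint ranges: [-2.62, 2.62], [-0.44, 2.09], [-1.27, 1.32], [0.08, 2.57], [-1.32, 4.46], [0.12, 2], [-2.74, 2.74]. Speed limits (rad/s): [2.22, 2.22, 3.01, 3.01, 3.14, 3.14, 3.14].

### API

Orientations are given as a rotation vector (axis times angle).
In Python, from cell import observe, get_image, camera_params, sign_off gives the robot as it stands.
- The arm moves only by the shell command python3 -m pendant 'ROWS' [FORCE]. ROWS is JSON, one flat list of numbers, 7 for each row, row after row: the shift along the tool's x, y, z in m, then the turn, a rotation vector about the tool's x, y, z in rad, then the finger opening in m, from 0 to 0.0918. In form: [dx, dy, dz, rx, ry, rz, jaw, dx, dy, dz, rx, ry, rz, jaw, ...]. A call has 1 to 10 rows; each row shifts and turns the commanded pose from where the row before left it, along the tool's axes as they then stand; what a row does not reach is not made up. A row lasts 1/8 s, in which the tool goes at most 62.5 mm and 10.7 degrees, less where a joint would pass 70% of its speed; a pose out of reach is approached as far as the arm can. A call is refused whole if a number of a shift passes 0.0625 or a number of a turn 0.188, either way. A call with a gripper value outside its range is refused whole. The fingers move at their own pace and stop on an object; FORCE is the grip in N (left out, the last holds). Time passes only in rows, so rows that do not move let the fingers close. It gives the time, the measured TCP pose, the force, the opening and the grip force at its end, in the units of the state.
- observe(): the state, without advancing time (a new reading comes with each control period).
- get_image(name): name is "scene" or "top"; returns the picture (400x640x3 uint8, red, green, blue); there is no depth.
- camera_params(name): a dict with "intrinsics" (3x3 intrinsics, pixels), "dist" ([k1, k2, p1, p2, k3] as OpenCV has them; the pictures are not rectified), "eye" and "rotation" of the camera in the world. Camera axes: x right, y down, z forward; pixel columns grow to the right and rows downward; lengths in m; the calibration is good to about 2 mm. A picture is of the moment at which its call begins. camera_params takes no time and is no camera call.
- sign_off(): hands the job in; it is judged then, once.
The state is a dict: "clock": time; "joints": joint angles; "dq": joint speeds; "joint_efforts": joint torques, N m; "position": TCP position; "ee_rot": TCP orientation; "force": force on the tool from outside, world axes, zero at the start; "ft_torque": the same for the moment, N m; "width": opening from 0.0 (shut) to 1.0 (fully open); "gripper_force": force on a finger pad.
Only numpy, scipy, OpenCV 4.12 (cv2) and the standard library are available. Lean on these libraries where they do the work, as an engineer would, in place of code of your own. Each camera call takes 0.05 s, during which the arm holds its last target. There are 200 camera calls.

## Working session

There is one attempt and no reset: what is moved stays moved. The work goes in short steps, Python scripts to look and compute and a shell command to move; the robot and the scene stay as the last step left them, time stands still between calls to the robot, and variables do not carry over. Pictures are saved under pics/ and viewed, at most 14 in all, crops included, and the job is handed in when it is done.

```bash
ls; mkdir -p pics; python3 - <<'E'
from cell import *
import cv2
print(observe())
for n in("scene","top"):
    cv2.imwrite(f"pics/{n}0.png",get_image(n)[:,:,::-1]); p=camera_params(n); print(n,p)
E
```

```text
pics
{'clock': 0.0, 'joints': array([-1.37657464,  0.43521071,  0.02497755,  1.57410152, -0.01162659,
        1.13397612, -0.0751236 ]), 'dq': array([ 0.00025188, -0.00108047, -0.00175849,  0.00058296,  0.00151211,
       -0.00021214,  0.00139173]), 'joint_efforts': array([ 1.17496766e-03, -6.67851162e+01,  9.85190570e-01, -3.14457786e+01,
       -6.06796495e-02,  4.28510341e-02,  1.59256829e-04]), 'position': array([0.18270547, 0.59718612, 0.2369509 ]), 'ee_rot': array([-4.64689280e-01, -3.10692197e+00,  2.42911222e-03]), 'force': array([ 0.09900971, -0.13751103, -0.10001066]), 'ft_torque': array([ 0.00816983, -0.01202566, -0.01429792]), 'gripper_force': 0.0, 'width': 1.0041779598285707}
scene {'intrinsics': array([[369.10328903,   0.        , 317.35716046],
       [  0.        , 369.10328903, 193.3791958 ],
       [  0.        ,   0.        ,   1.        ]]), 'dist': array([-0.01583486,  0.        ,  0.        ,  0.        ,  0.        ]), 'eye': array([-0.18262982, -0.47215951,  0.87746367]), 'rotation': array([-2.0368735 ,  1.27607168, -0.52500977])}
top {'intrinsics': array([[421.36938319,   0.        , 316.78976867],
       [  0.        , 421.36938319, 189.36841522],
       [  0.        ,   0.        ,   1.        ]]), 'dist': array([-0.03079214,  0.        ,  0.        ,  0.        ,  0.        ]), 'eye': array([ 0.35604063, -0.06960451,  1.33269968]), 'rotation': array([-2.15225688,  2.15887297, -0.17583465])}
```

View pics/scene0.png

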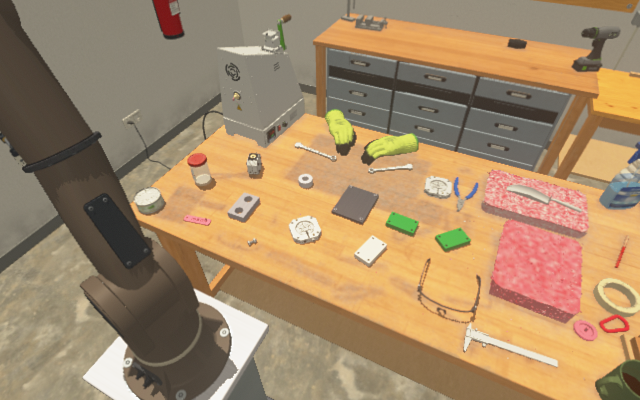

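View pics/top0.png

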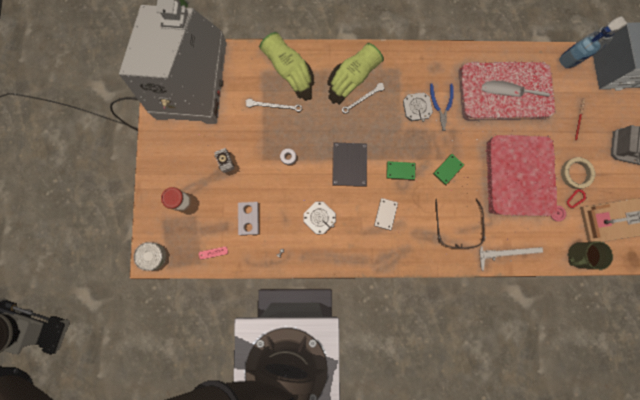

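The scene and top views show the following, given as top-view pixels:
- **Parts:** platen (350,164), block (248,218), ring (288,156), mould (225,160).
- **Bystanders:** jar (175,198), and the open half (319,218). A second half lies by the pliers at (417,107).
- **Board candidates:** white at (386,214), green at (401,171) and (448,169). The white one fits; the green ones are the look-alikes to leave alone.

Next I'll measure and confirm with one crop.

```bash
cat > h.py <<'E'
import numpy as np, cv2
from cell import *
from scipy.spatial.transform import Rotation as R
def ray(n,uv,z):
    p=camera_params(n); uv=np.asarray(uv,float).reshape(-1,1,2)
    q=cv2.undistortPoints(uv,p["intrinsics"],p["dist"]).reshape(-1,2)
    d=np.c_[q,np.ones(len(q))]@R.from_rotvec(p["rotation"]).as_matrix().T
    return (p["eye"]+d*((z-p["eye"][2])/d[:,2])[:,None])[:,:2]
def proj(n,P):
    p=camera_params(n); M=R.from_rotvec(p["rotation"]).as_matrix().T
    return cv2.projectPoints(np.asarray(P,float).reshape(-1,1,3),cv2.Rodrigues(M)[0],-M@p["eye"],p["intrinsics"],p["dist"])[0].reshape(-1,2)
def rect(n,mask,seed,z):
    "contour nearest to seed, on plane z: centre, (long, short), yaw of long side"
    cs=[c for c in cv2.findContours(mask,cv2.RETR_EXTERNAL,cv2.CHAIN_APPROX_NONE)[0] if cv2.contourArea(c)>60]
    c=max(cs,key=lambda c:cv2.pointPolygonTest(c,tuple(map(float,seed)),True))
    P=ray(n,c.reshape(-1,2),z); (cx,cy),(w,h),a=cv2.minAreaRect((P*1000).astype(np.float32))
    if w<h: w,h,a=h,w,a+90
    return np.round([cx,cy,w,h,(a+90)%180-90],1)
def go(x,y,z,yaw):
    "remaining shift in tool axes (m) and turn; yaw = world heading (deg) of the closing line"
    o=observe(); T=R.from_rotvec(o["ee_rot"]); Y=T.as_matrix()[:,1]
    cur=np.degrees(np.arctan2(Y[1],Y[0])); d=(yaw-cur+90)%180-90
    tgt=R.from_euler('z',cur+d,degrees=True)*R.from_matrix(np.array([[0,1,0],[1,0,0],[0,0,-1.]]))
    print("t",round(o["clock"],1),"pos",o["position"].round(4),"yaw",round(cur,1),"q",o["joints"].round(2),"w",round(o["width"]*91.8,1),"F",o["force"].round(1))
    v=np.array([x,y,z])-o["position"]
    print(" shift now-axes",T.inv().apply(v).round(4)," after-turn axes",tgt.inv().apply(v).round(4)," turn",(T.inv()*tgt).as_rotvec().round(3))
E
python3 - <<'E'
from h import *
im=cv2.imread("pics/top0.png"); hsv=cv2.cvtColor(im,cv2.COLOR_BGR2HSV)
m=((hsv[:,:,1]<85)*255).astype(np.uint8)
for k,s,z in [("platen",(350,164),.012),("block",(248,205),.011),("board",(386,214),.009),("ring",(284,158),.012),("mould",(225,160),.033),("half",(319,218),.009),("jar",(175,198),.05)]:
    print(k,rect("top",m,s,z))
print(ray("scene",[(355,204),(305,181)],.01),ray("top",[(350,164)],.012))
a=cv2.resize(im[130:250,150:420],None,fx=2.9,fy=2.9,interpolation=cv2.INTER_CUBIC)
b=cv2.cvtColor(cv2.resize(m[130:250,150:420],(a.shape[1]//2,a.shape[0]//2)),cv2.COLOR_GRAY2BGR)
b=cv2.copyMakeBorder(b,0,0,0,a.shape[1]-b.shape[1],0)
cv2.imwrite("pics/c1.png",np.vstack([a,b]))
E
```

```text
platen [ 631.7 -207.7  167.7  141.8   87.9]
block [457.4 120.8 101.3  62.9   0.9]
board [ 469.7 -312.9   94.    57.7  -15.5]
ring [655.4  -3.6  55.2  50.2  44.6]
mould [637.5 196.6  75.   44.   22.9]
half [ 457.7 -104.4   95.7   89.3   44.9]
jar [503.1 311.1  55.7  32.8 -19.6]
[[ 0.62403771 -0.20065272]
 [ 0.65328487 -0.00069324]] [[ 0.62907623 -0.20200218]]
```

View pics/c1.png

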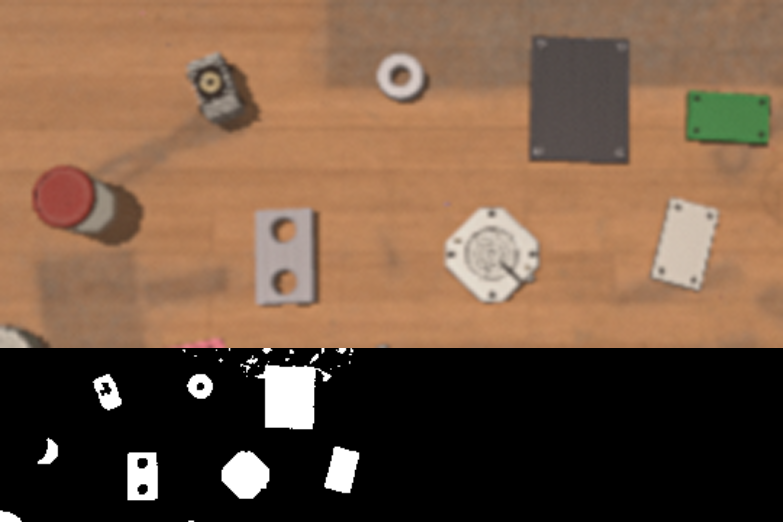

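The crop confirms the white board at about (386,214) with four dark corner holes; the green slab is a look-alike. It also shows the block with two bores, the ring, and the mould with its inlet at about (222,158). The stain pollutes the platen mask, so I'll redo the platen with a darkness mask and cross-check the mould and ring.

```bash
python3 - <<'E'
from h import *
im=cv2.imread("pics/top0.png"); hsv=cv2.cvtColor(im,cv2.COLOR_BGR2HSV)
print("platen V",hsv[164,350],"stain",hsv[140,340],"mould",hsv[150:172:3,225].tolist())
m=((hsv[:,:,1]<85)&(hsv[:,:,2]<95)).astype(np.uint8)*255
m=cv2.morphologyEx(m,cv2.MORPH_OPEN,np.ones((7,7))); print("platen",rect("top",m,(350,164),.012))
print("inlet",ray("top",[(222.4,158.3)],.068))
s=cv2.imread("pics/scene0.png"); hs=cv2.cvtColor(s,cv2.COLOR_BGR2HSV)
ms=((hs[:,:,1]<85)*255).astype(np.uint8)
for k,p,z in [("block",(236,212),.011),("board",(371,250),.009),("ring",(301,184),.012),("mould",(254,170),.033)]: print(k,rect("scene",ms,p,z))
md=((hs[:,:,1]<85)&(hs[:,:,2]<95)).astype(np.uint8)*255
md=cv2.morphologyEx(md,cv2.MORPH_OPEN,np.ones((5,5))); print("platen",rect("scene",md,(355,204),.012))
a=cv2.resize(s[145:185,235:275],None,fx=9,fy=9,interpolation=cv2.INTER_CUBIC)
b=cv2.resize(im[140:180,205:245],None,fx=9,fy=9,interpolation=cv2.INTER_CUBIC)
cv2.imwrite("pics/c2.png",np.hstack([a,b]))
E
```

```text
platen V [ 5 33 85] stain [ 13  85 141] mould [[14, 31, 123], [12, 56, 78], [18, 84, 124], [18, 92, 141], [8, 79, 58], [16, 34, 157], [16, 40, 133], [11, 51, 85]]
platen [ 629.6 -200.2  136.6  100.    -1.2]
inlet [[0.63558696 0.19406565]]
block [457.5 123.7 115.2  73.6   2.1]
board [ 470.4 -310.6   99.9   58.   -15.5]
ring [656.4   1.1  73.5  49.5  26.8]
mould [633.8 199.6 109.3  50.3  32.6]
platen [1459.2 -234.3 1078.5  126.3  -90. ]
```

View pics/c2.png

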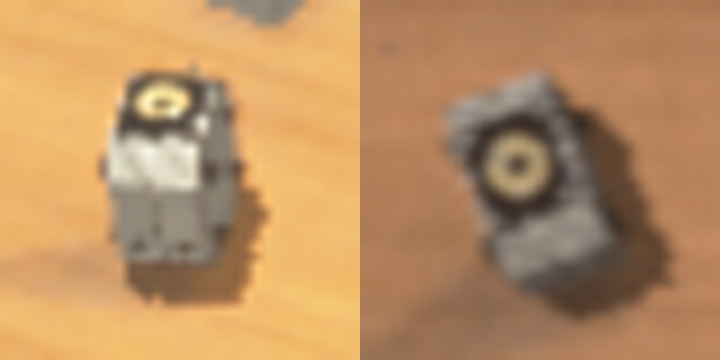

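```bash
python3 - <<'E'
from h import *
print("block"); go(.4574,.1208,.15,90)
E
```

```text
block
t 0.1 pos [0.1827 0.5973 0.237 ] yaw 73.0 q [-1.38  0.44  0.02  1.57 -0.01  1.13 -0.08] w 92.2 F [ 0.1 -0.2  0.2]
 shift now-axes [-0.402  -0.3751  0.0876]  after-turn axes [-0.2747 -0.4765  0.087 ]  turn [-0.001 -0.    -0.297]
```

The crop shows the mould upright with its inlet at its middle. In the top view its top face is centred near (222.5,158), its long side heads about 21° and its position is about (0.636,0.195). Both views agree on block, board and ring to about 3–5 mm. Now to the block.

```bash
python3 -m pendant '[0,0,0,0,0,-0.15,0.0918, 0,0,0,0,0,-0.148,0.0918]' 30
python3 -m pendant '[-0.0275,-0.0477,0.0087,0,0,0,0.0918,-0.0275,-0.0477,0.0087,0,0,0,0.0918,-0.0275,-0.0477,0.0087,0,0,0,0.0918,-0.0275,-0.0477,0.0087,0,0,0,0.0918,-0.0275,-0.0477,0.0087,0,0,0,0.0918,-0.0275,-0.0477,0.0087,0,0,0,0.0918,-0.0275,-0.0477,0.0087,0,0,0,0.0918,-0.0275,-0.0477,0.0087,0,0,0,0.0918,-0.0275,-0.0477,0.0087,0,0,0,0.0918]'
python3 -m pendant '[-0.0275,-0.0477,0.0087,0,0,0,0.0918,0,0,0,0,0,0,0.0918]'
python3 - <<'E'
from h import *
# better platen: line fits to its four edges from the dark mask of the clean first top picture
im=cv2.imread("pics/top0.png"); g=cv2.GaussianBlur(im,(3,3),0)[:,:,2].astype(float)
def edges(rows,a,b): # columns of strongest step along rows
    return [(a+np.argmax(np.abs(np.diff(g[r,a:b])))+.5,r) for r in rows]
def vedges(cols,a,b): return [(c,a+np.argmax(np.abs(np.diff(g[a:b,c])))+.5) for c in cols]
for nm,e in (("L",edges(range(152,178),325,341)),("R",edges(range(152,178),358,375)),("T",vedges(range(340,360),134,150)),("B",vedges(range(340,360),178,194))):
    P=ray("top",e,.012); print(nm,np.median(P,0).round(4))
go(.4574,.1215,.15,90.9)
E
```

```text
clock: 0.35
position: [0.1826, 0.5974, 0.2373]
ee_rot: [0.01, -3.141, 0.001]
force: [-0.9, -0.3, -0.1]
width: 1.001
gripper_force: 0.0
clock: 1.48
position: [0.4313, 0.1671, 0.1592]
ee_rot: [-0.002, 3.141, 0.0]
force: [0.2, 0.5, -0.3]
width: 1.0
gripper_force: 0.0
clock: 1.72
position: [0.4596, 0.1164, 0.1501]
ee_rot: [-0.01, -3.141, 0.003]
force: [-0.8, 1.4, -0.6]
width: 0.994
gripper_force: 0.0
L [ 0.6275 -0.1459]
R [ 0.6274 -0.255 ]
T [ 0.6998 -0.2015]
B [ 0.5594 -0.1993]
t 1.7 pos [0.4596 0.1164 0.1501] yaw 89.6 q [-0.49  0.29  0.16  2.05 -0.06  0.8   1.27] w 91.3 F [-0.8  1.4 -0.6]
 shift now-axes [0.0022 0.0051 0.0001]  after-turn axes [0.0021 0.0052 0.0001]  turn [-0.002 -0.    -0.022]
```

The platen measures 140.4 × 109 mm, which matches its given size, with its centre at (0.6295,−0.2005). Now I'll descend on the block.

```bash
python3 -m pendant '[0.002,0.005,0.03,0,0,-0.022,0.0918,0,0,0.03,0,0,0,0.0918,0,0,0.03,0,0,0,0.0918,0,0,0.026,0,0,0,0.0918,0,0,0.015,0,0,0,0.0918,0,0,0.005,0,0,0,0.0918,0,0,0,0,0,0,0.0918]' 30
python3 - <<'E'
from h import *
go(.4574,.1215,.0135,90.9)
E
```

```text
clock: 2.6
position: [0.4565, 0.1262, 0.015]
ee_rot: [-0.037, 3.141, 0.0]
force: [-0.6, -0.8, -0.0]
width: 1.0
gripper_force: 0.0
t 2.6 pos [0.4565 0.1262 0.015 ] yaw 91.3 q [-0.46  0.52  0.1   2.16 -0.12  0.47  1.33] w 91.8 F [-0.6 -0.8 -0. ]
 shift now-axes [-0.0008 -0.0048  0.0015]  after-turn axes [-0.0009 -0.0048  0.0015]  turn [0.    0.    0.008]
```

```bash
python3 -m pendant '[0,0,0,0,0,0,0.05,0,0,0,0,0,0,0.05,0,0,0,0,0,0,0.05,0,0,0,0,0,0,0.05,0,0,0,0,0,0,0.05,0,0,0,0,0,0,0.05,0,0,0,0,0,0,0.05,0,0,0,0,0,0,0.05]' 40
python3 -m pendant '[0,0,-0.02,0,0,0,0.05,0,0,-0.05,0,0,0,0.05,0,0,-0.05,0,0,0,0.05,0,0,0,0,0,0,0.05,0,0,0,0,0,0,0.05]' 40
python3 - <<'E'
from h import *
go(.6295,-.2005,.10,89)
cv2.imwrite("pics/top1.png",get_image("top")[:,:,::-1])
cv2.imwrite("pics/scene1.png",cv2.resize(get_image("scene")[120:260,180:400,::-1],None,fx=3,fy=3))
E
```

```text
clock: 3.6
position: [0.4564, 0.1251, 0.0149]
ee_rot: [0.035, -3.141, 0.001]
force: [-0.9, -4.7, 7.1]
width: 0.653
gripper_force: 40.0
clock: 4.22
position: [0.4553, 0.126, 0.1336]
ee_rot: [0.037, -3.14, 0.0]
force: [0.0, -0.8, -6.2]
width: 0.647
gripper_force: 40.0
t 4.2 pos [0.4553 0.126  0.1336] yaw 91.3 q [-0.51  0.32  0.16  2.07 -0.07  0.76  1.29] w 59.4 F [ 0.  -0.8 -6.2]
 shift now-axes [-0.1666 -0.3304  0.0334]  after-turn axes [-0.1799 -0.3234  0.0336]  turn [-0.    -0.002  0.041]
```

View pics/scene1.png

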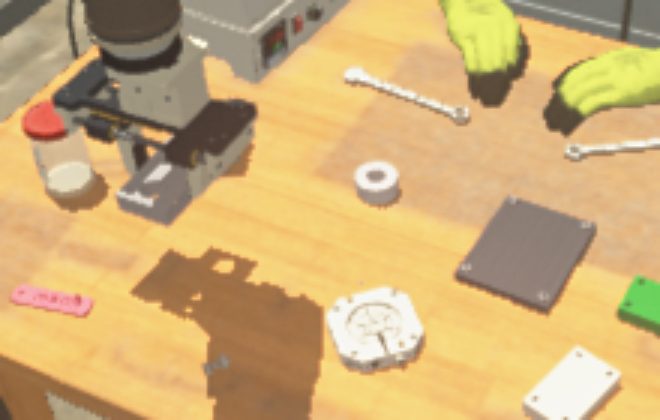

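The block is held level across its 60 mm width (jaws read 59.4). Next I carry it to the platen.

```bash
python3 -m pendant '[0,0,0,0,0,0.041,0.05,-0.018,-0.035,0,0,0,0,0.05,-0.020,-0.036,0,0,0,0,0.05,-0.020,-0.036,0,0,0,0,0.05,-0.020,-0.036,0,0,0,0,0.05,-0.020,-0.036,0,0,0,0,0.05,-0.020,-0.036,0,0,0,0,0.05,-0.020,-0.036,0,0,0,0,0.05,-0.020,-0.036,0,0,0,0,0.05,-0.020,-0.036,0,0,0,0,0.05]' 40
python3 -m pendant '[0,0,0,0,0,0,0.05,0,0,0,0,0,0,0.05,0,0,0,0,0,0,0.05]'
python3 - <<'E'
from h import *
go(.6285,-.2005,.05,89)
E
```

```text
clock: 5.58
position: [0.6285, -0.2011, 0.1331]
ee_rot: [-0.031, -3.139, -0.001]
force: [-0.3, 0.3, -6.0]
width: 0.646
gripper_force: 40.0
clock: 5.95
position: [0.6281, -0.1985, 0.1341]
ee_rot: [-0.026, -3.14, -0.002]
force: [-0.3, -0.1, -6.3]
width: 0.65
gripper_force: 40.0
t 6.0 pos [ 0.6281 -0.1985  0.1341] yaw 89.0 q [ 0.08  0.59  0.23  1.61 -0.15  0.96  1.91] w 59.7 F [-0.3 -0.1 -6.3]
 shift now-axes [-0.0005 -0.0021  0.0841]  after-turn axes [-0.0004 -0.002   0.0841]  turn [ 0.001 -0.001  0.001]
```

```bash
python3 -m pendant '[0,-0.002,0.03,0,0,0,0.05,0,0,0.03,0,0,0,0.05,0,0,0.025,0,0,0,0.05,0,0,0.012,0,0,0,0.05,0,0,0.006,0,0,0,0.05,0,0,0,0,0,0,0.05,0,0,0,0,0,0,0.05]' 40
python3 - <<'E'
from h import *
go(.6285,-.2005,.027,89)
E
```

```text
clock: 6.82
position: [0.6292, -0.2023, 0.0327]
ee_rot: [0.028, 3.14, -0.001]
force: [-1.0, 0.9, -5.6]
width: 0.648
gripper_force: 40.0
t 6.8 pos [ 0.6292 -0.2023  0.0327] yaw 89.0 q [ 0.1   0.71  0.2   1.68 -0.18  0.77  1.94] w 59.5 F [-1.   0.9 -5.6]
 shift now-axes [0.0007 0.0018 0.0057]  after-turn axes [0.0007 0.0018 0.0057]  turn [-0.     0.002 -0.   ]
```

```bash
python3 -m pendant '[0,0.002,0.003,0,0,0,0.05,0,0,0.0015,0,0,0,0.05,0,0,0.001,0,0,0,0.05,0,0,0,0,0,0,0.05]' 40
python3 -m pendant '[0,0,0,0,0,0,0.065,0,0,0,0,0,0,0.08,0,0,0,0,0,0,0.08,0,0,-0.002,0,0,0,0.08,0,0,-0.02,0,0,0,0.08,0,0,-0.05,0,0,0,0.08,0,0,-0.05,0,0,0,0.0918,0,0,-0.02,0,0,0,0.0918]'
```

```text
clock: 7.32
position: [0.6286, -0.1998, 0.0271]
ee_rot: [0.028, 3.141, 0.001]
force: [-4.1, 3.5, 5.7]
width: 0.652
gripper_force: 40.0
clock: 8.32
position: [0.6301, -0.2009, 0.1734]
ee_rot: [0.029, 3.135, -0.002]
force: [-0.4, 0.2, -1.2]
width: 0.993
gripper_force: 0.0
```

```bash
python3 - <<'E'
from h import *
go(.470,-.312,.13,74.5)
E
```

```text
t 8.3 pos [ 0.6301 -0.2009  0.1734] yaw 89.0 q [ 0.07  0.55  0.24  1.57 -0.15  1.03  1.91] w 91.1 F [-0.4  0.2 -1.2]
 shift now-axes [ 0.1583 -0.1139  0.0426]  after-turn axes [ 0.1246 -0.1498  0.0434]  turn [-0.001  0.006  0.252]
```

```bash
python3 -m pendant '[0,0,0,0,0.006,0.126,0.0918,0,0,0,0,0,0.126,0.0918,0.025,-0.03,0.0085,0,0,0,0.0918,0.025,-0.03,0.0085,0,0,0,0.0918,0.025,-0.03,0.0085,0,0,0,0.0918,0.025,-0.03,0.0085,0,0,0,0.0918,0.025,-0.03,0.0085,0,0,0,0.0918,0,0,0,0,0,0,0.0918,0,0,0,0,0,0,0.0918]'
python3 - <<'E'
from h import *
go(.470,-.312,.0135,74.5)
im=get_image("top")[:,:,::-1]; cv2.imwrite("pics/top2.png",cv2.resize(im[120:260,300:460],None,fx=4,fy=4))
cv2.imwrite("pics/top2full.png",im)
E
```

```text
clock: 9.45
position: [0.4687, -0.3113, 0.1278]
ee_rot: [-0.422, -3.109, 0.0]
force: [0.8, 0.1, -1.1]
width: 0.997
gripper_force: 0.0
t 9.4 pos [ 0.4687 -0.3113  0.1278] yaw 74.5 q [ 0.27  0.46  0.31  1.87 -0.18  0.84  1.97] w 91.6 F [ 0.8  0.1 -1.1]
 shift now-axes [-0.0019 -0.0002  0.1143]  after-turn axes [-0.0015 -0.0003  0.1143]  turn [-0.001 -0.004  0.001]
```

View pics/top2.png

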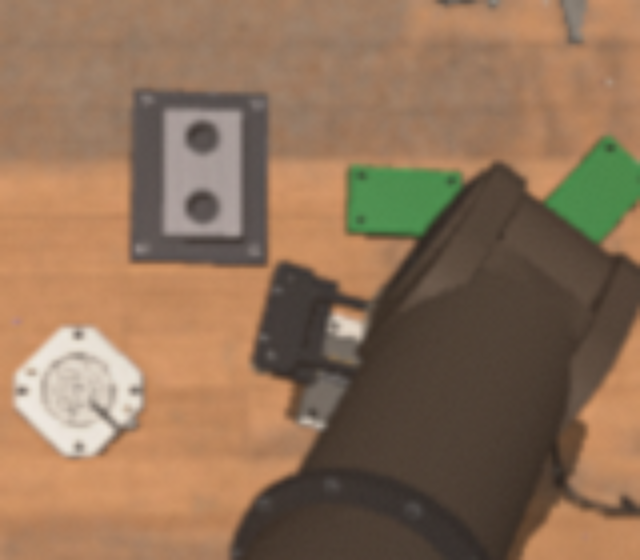

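The top view shows the block flat and centred on the platen: block top centre at crop (202,172), platen centre at (200,177), and the difference is parallax. Next I grasp the board.

```bash
python3 -m pendant '[-0.002,0,0.03,0,0,0,0.0918,0,0,0.03,0,0,0,0.0918,0,0,0.03,0,0,0,0.0918,0,0,0.015,0,0,0,0.0918,0,0,0.005,0,0,0,0.0918,0,0,0,0,0,0,0.0918,0,0,0,0,0,0,0.0918]' 20
python3 - <<'E'
from h import *
print(ray("top",[(350.6,163)],.034))
go(.470,-.312,.0135,74.5)
E
```

```text
clock: 10.38
position: [0.4698, -0.3122, 0.0176]
ee_rot: [-0.422, -3.109, 0.001]
force: [0.7, -0.1, -0.6]
width: 1.001
gripper_force: 0.0
[[ 0.62773826 -0.20174164]]
t 10.4 pos [ 0.4698 -0.3122  0.0176] yaw 74.5 q [ 0.32  0.62  0.25  1.94 -0.25  0.61  2.02] w 91.9 F [ 0.7 -0.1 -0.6]
 shift now-axes [-0.0002  0.0003  0.0041]  after-turn axes [-0.0002  0.0002  0.0041]  turn [-0.001 -0.004  0.001]
```

```bash
python3 -m pendant '[0,0,0.004,0,0,0,0.0918,0,0,0,0,0,0,0.045,0,0,0,0,0,0,0.045,0,0,0,0,0,0,0.045,0,0,0,0,0,0,0.045,0,0,0,0,0,0,0.045,0,0,0,0,0,0,0.045,0,0,0,0,0,0,0.045,0,0,0,0,0,0,0.045,0,0,0,0,0,0,0.045]' 20
python3 -m pendant '[0,0,-0.02,0,0,0,0.045,0,0,-0.05,0,0,0,0.045,0,0,-0.05,0,0,0,0.045,0,0,0,0,0,0,0.045,0,0,0,0,0,0,0.045]'
python3 - <<'E'
from h import *
go(.629,-.2005,.13,89)
E
```

```text
clock: 11.62
position: [0.4691, -0.3118, 0.0127]
ee_rot: [-0.422, -3.107, 0.0]
force: [1.0, 0.0, 0.9]
width: 0.583
gripper_force: 20.0
clock: 12.25
position: [0.4694, -0.3115, 0.132]
ee_rot: [-0.422, -3.107, -0.0]
force: [-0.2, -0.5, -1.1]
width: 0.585
gripper_force: 20.0
t 12.2 pos [ 0.4694 -0.3115  0.132 ] yaw 74.5 q [ 0.26  0.46  0.32  1.86 -0.18  0.85  1.97] w 53.7 F [-0.2 -0.5 -1.1]
 shift now-axes [-0.1242  0.1495  0.0011]  after-turn axes [-0.1576  0.1137  0.002 ]  turn [ 0.    -0.007 -0.252]
```

```bash
python3 -m pendant '[0,0,0,0,-0.007,-0.126,0.045,0,0,0,0,0,-0.126,0.045,-0.0315,0.023,0,0,0,0,0.045,-0.0315,0.023,0,0,0,0,0.045,-0.0315,0.023,0,0,0,0,0.045,-0.0315,0.023,0,0,0,0,0.045,-0.0315,0.023,0,0,0,0,0.045,0,0,0,0,0,0,0.045,0,0,0,0,0,0,0.045]'
python3 - <<'E'
from h import *
go(.6285,-.201,.0467,89)
E
```

```text
clock: 13.38
position: [0.6279, -0.2, 0.1308]
ee_rot: [-0.028, -3.139, 0.001]
force: [-0.5, -1.0, -1.1]
width: 0.582
gripper_force: 20.0
t 13.4 pos [ 0.6279 -0.2     0.1308] yaw 89.0 q [ 0.07  0.59  0.24  1.61 -0.16  0.96  1.92] w 53.4 F [-0.5 -1.  -1.1]
 shift now-axes [-0.0008 -0.0009  0.0841]  after-turn axes [-0.0006 -0.001   0.0841]  turn [-0.001 -0.003 -0.001]
```

```bash
python3 -m pendant '[-0.001,-0.001,0.03,0,-0.003,0,0.045,0,0,0.03,0,0,0,0.045,0,0,0.013,0,0,0,0.045,0,0,0.006,0,0,0,0.045,0,0,0,0,0,0,0.045,0,0,0,0,0,0,0.045]'
python3 - <<'E'
from h import *
go(.6285,-.201,.0467,89)
E
```

```text
clock: 14.12
position: [0.6311, -0.2011, 0.0547]
ee_rot: [0.028, 3.136, -0.002]
force: [0.5, 0.0, -0.4]
width: 0.584
gripper_force: 20.0
t 14.1 pos [ 0.6311 -0.2011  0.0547] yaw 89.0 q [ 0.09  0.68  0.21  1.67 -0.18  0.81  1.94] w 53.7 F [ 0.5  0.  -0.4]
 shift now-axes [0.0027 0.0001 0.008 ]  after-turn axes [0.0026 0.0001 0.008 ]  turn [-0.001  0.005 -0.001]
```

```bash
python3 -m pendant '[0.0025,0,0.005,0,0.005,0,0.045,0,0,0.0015,0,0,0,0.045,0,0,0.001,0,0,0,0.045,0,0,0,0,0,0,0.045,0,0,0,0,0,0,0.045]'
python3 -m pendant '[0,0,0,0,0,0,0.06,0,0,0,0,0,0,0.075,0,0,0,0,0,0,0.075,0,0,-0.002,0,0,0,0.075,0,0,-0.02,0,0,0,0.075,0,0,-0.05,0,0,0,0.075,0,0,-0.05,0,0,0,0.09,0,0,0,0,0,0,0.09]'
python3 - <<'E'
from h import *
go(.6555,-.0015,.14,89)
E
```

```text
clock: 14.75
position: [0.6279, -0.2007, 0.0466]
ee_rot: [-0.028, -3.14, 0.001]
force: [-2.3, 1.0, 5.7]
width: 0.584
gripper_force: 20.0
clock: 15.75
position: [0.631, -0.2019, 0.1744]
ee_rot: [0.028, 3.133, -0.005]
force: [0.7, 0.8, -0.5]
width: 0.965
gripper_force: 0.0
t 15.8 pos [ 0.631  -0.2019  0.1744] yaw 89.0 q [ 0.07  0.55  0.25  1.57 -0.15  1.03  1.91] w 88.6 F [ 0.7  0.8 -0.5]
 shift now-axes [-0.0206  0.2009  0.034 ]  after-turn axes [-0.021   0.2008  0.0344]  turn [-0.003  0.008 -0.001]
```

```bash
python3 -m pendant '[-0.004,0.04,0.007,0,0.008,0,0.0918,-0.004,0.04,0.007,0,0,0,0.0918,-0.004,0.04,0.007,0,0,0,0.0918,-0.004,0.04,0.007,0,0,0,0.0918,-0.005,0.041,0.006,0,0,0,0.0918,0,0,0,0,0,0,0.0918,0,0,0,0,0,0,0.0918]' 20
python3 - <<'E'
from h import *
go(.6555,-.0015,.014,89)
im=get_image("top")[:,:,::-1]; s=get_image("scene")[:,:,::-1]
cv2.imwrite("pics/top3.png",np.hstack([cv2.resize(im[130:200,260:380],None,fx=3.3,fy=3.3),cv2.resize(s[150:220,280:400],None,fx=3.3,fy=3.3)]))
E
```

```text
clock: 16.62
position: [0.6524, -0.0007, 0.1341]
ee_rot: [-0.028, -3.132, 0.002]
force: [0.4, -0.1, -0.2]
width: 1.004
gripper_force: 0.0
t 16.6 pos [ 0.6524 -0.0007  0.1341] yaw 89.0 q [-0.23  0.58  0.23  1.62 -0.15  0.96  1.6 ] w 92.2 F [ 0.4 -0.1 -0.2]
 shift now-axes [-0.0042 -0.0006  0.1201]  after-turn axes [-0.0031 -0.0008  0.1201]  turn [-0.002 -0.009 -0.   ]
```

View pics/top3.png

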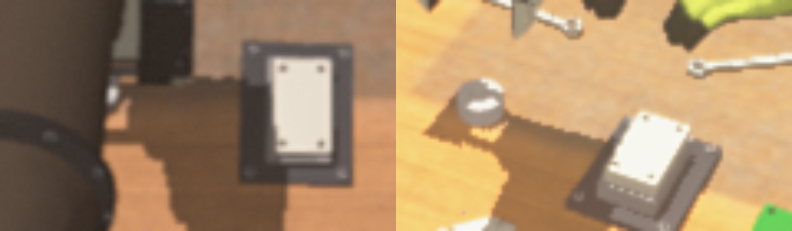

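The top and scene crops show the board flat and centred on the block, with its centre at about (351.7,162.1) in the top view. Now I descend on the ring.

```bash
python3 -m pendant '[-0.003,0,0.03,0,-0.008,0,0.0918,0,0,0.03,0,0,0,0.0918,0,0,0.03,0,0,0,0.0918,0,0,0.018,0,0,0,0.0918,0,0,0.004,0,0,0,0.0918,0,0,0,0,0,0,0.0918,0,0,0,0,0,0,0.0918]' 20
python3 - <<'E'
from h import *
print(ray("top",[(351.7,162.1)],.052))
go(.6555,-.0015,.0145,89)
E
```

```text
clock: 17.6
position: [0.6559, -0.0003, 0.0229]
ee_rot: [0.028, 3.141, -0.001]
force: [0.8, 0.1, 0.6]
width: 0.998
gripper_force: 0.0
[[ 0.62682363 -0.20338122]]
t 17.6 pos [ 6.559e-01 -3.000e-04  2.290e-02] yaw 89.0 q [-0.2   0.71  0.19  1.7  -0.18  0.75  1.63] w 91.6 F [0.8 0.1 0.6]
 shift now-axes [ 0.0004 -0.0012  0.0084]  after-turn axes [ 0.0004 -0.0012  0.0084]  turn [-0.001  0.001 -0.   ]
```

```bash
python3 -m pendant '[0,-0.001,0.008,0,0,0,0.0918,0,0,0,0,0,0,0.04,0,0,0,0,0,0,0.04,0,0,0,0,0,0,0.04,0,0,0,0,0,0,0.04,0,0,0,0,0,0,0.04,0,0,0,0,0,0,0.04,0,0,0,0,0,0,0.04,0,0,0,0,0,0,0.04,0,0,0,0,0,0,0.04]' 20
python3 -m pendant '[0,0,-0.02,0,0,0,0.04,0,0,-0.05,0,0,0,0.04,0,0,-0.05,0,0,0,0.04,0,0,0,0,0,0,0.04,0,0,0,0,0,0,0.04]'
python3 - <<'E'
from h import *
go(.629,-.2005,.135,89)
E
```

```text
clock: 18.85
position: [0.6552, -0.0013, 0.0139]
ee_rot: [-0.028, -3.14, 0.001]
force: [-0.4, -0.2, 1.0]
width: 0.547
gripper_force: 20.0
clock: 19.48
position: [0.655, -0.001, 0.1343]
ee_rot: [-0.028, -3.141, 0.001]
force: [-0.3, -0.1, -1.6]
width: 0.545
gripper_force: 20.0
t 19.5 pos [ 0.655  -0.001   0.1343] yaw 89.0 q [-0.23  0.58  0.23  1.62 -0.15  0.96  1.6 ] w 50.0 F [-0.3 -0.1 -1.6]
 shift now-axes [ 0.0224 -0.1999 -0.0006]  after-turn axes [ 0.0225 -0.1999 -0.0007]  turn [-0.001 -0.001 -0.   ]
```

```bash
python3 -m pendant '[0.0045,-0.04,0,0,0,0,0.04,0.0045,-0.04,0,0,0,0,0.04,0.0045,-0.04,0,0,0,0,0.04,0.0045,-0.04,0,0,0,0,0.04,0.0045,-0.04,0,0,0,0,0.04,0,0,0,0,0,0,0.04,0,0,0,0,0,0,0.04]'
python3 -m pendant '[0,0,0.03,0,0,0,0.04,0,0,0.02,0,0,0,0.04,0,0,0.01,0,0,0,0.04,0,0,0,0,0,0,0.04,0,0,0,0,0,0,0.04]'
python3 - <<'E'
from h import *
go(.629,-.2008,.0659,89)
E
```

```text
clock: 20.35
position: [0.6285, -0.2, 0.1327]
ee_rot: [-0.028, -3.138, -0.001]
force: [0.1, 0.6, -1.5]
width: 0.55
gripper_force: 20.0
clock: 20.98
position: [0.6297, -0.2006, 0.0748]
ee_rot: [0.027, 3.141, -0.002]
force: [1.2, 0.0, -0.9]
width: 0.546
gripper_force: 20.0
t 21.0 pos [ 0.6297 -0.2006  0.0748] yaw 89.0 q [ 0.09  0.66  0.22  1.66 -0.17  0.85  1.93] w 50.1 F [ 1.2  0.  -0.9]
 shift now-axes [ 0.0007 -0.0002  0.0089]  after-turn axes [ 0.0007 -0.0002  0.0089]  turn [-0.001  0.    -0.   ]
```

```bash
python3 -m pendant '[0,0,0.006,0,0,0,0.04,0,0,0.002,0,0,0,0.04,0,0,0.001,0,0,0,0.04,0,0,0,0,0,0,0.04,0,0,0,0,0,0,0.04]'
python3 -m pendant '[0,0,0,0,0,0,0.055,0,0,0,0,0,0,0.07,0,0,0,0,0,0,0.07,0,0,-0.002,0,0,0,0.07,0,0,-0.02,0,0,0,0.07,0,0,-0.05,0,0,0,0.07,0,0,-0.05,0,0,0,0.09,0,0,0,0,0,0,0.09]'
python3 - <<'E'
from h import *
go(.6365,.1955,.19,112)
E
```

```text
clock: 21.6
position: [0.6291, -0.2008, 0.0658]
ee_rot: [-0.028, -3.141, 0.001]
force: [-3.9, 1.8, 5.9]
width: 0.546
gripper_force: 20.0
clock: 22.6
position: [0.632, -0.2019, 0.1933]
ee_rot: [0.028, 3.133, -0.005]
force: [0.6, 0.2, -0.1]
width: 0.932
gripper_force: 0.0
t 22.6 pos [ 0.632  -0.2019  0.1933] yaw 89.0 q [ 0.07  0.53  0.25  1.55 -0.14  1.07  1.9 ] w 85.6 F [ 0.6  0.2 -0.1]
 shift now-axes [0.0027 0.3974 0.0021]  after-turn axes [-0.1531  0.3667  0.0033]  turn [-0.005  0.008 -0.402]
```

```bash
python3 -m pendant '[0,0.04,0,0,0.008,0,0.0918,0,0.04,0,0,0,0,0.0918,0,0.04,0,0,0,0,0.0918,0,0.04,0,0,0,0,0.0918,0,0.04,0,0,0,0,0.0918,0,0.04,0,0,0,0,0.0918,0,0.04,0,0,0,0,0.0918,0,0.04,0,0,0,0,0.0918,0,0.04,0,0,0,0,0.0918,0,0.037,0,0,0,0,0.0918]'
python3 -m pendant '[0,0,0,0,0,-0.134,0.0918,0,0,0,0,0,-0.134,0.0918,0,0,0,0,0,-0.134,0.0918,0,0,0,0,0,0,0.0918]'
python3 - <<'E'
from h import *
print("press corner",ray("top",[(218,122),(140,116)],0))
go(.6365,.1955,.045,112)
im=get_image("top")[:,:,::-1]; s=get_image("scene")[:,:,::-1]
cv2.imwrite("pics/top4.png",np.hstack([cv2.resize(im[110:220,200:380],None,fx=2.2,fy=2.2),cv2.resize(s[100:210,210:390],None,fx=2.2,fy=2.2)]))
E
```

```text
clock: 23.85
position: [0.636, 0.1978, 0.187]
ee_rot: [-0.027, -3.132, 0.001]
force: [-0.2, -0.0, -0.3]
width: 0.997
gripper_force: 0.0
clock: 24.35
position: [0.6362, 0.1961, 0.187]
ee_rot: [0.596, -3.075, -0.002]
force: [-1.3, 1.2, -0.2]
width: 0.999
gripper_force: 0.0
press corner [[0.77177067 0.22613339]
 [0.79261991 0.48226896]]
t 24.4 pos [0.6362 0.1961 0.187 ] yaw 112.0 q [-0.44  0.55  0.1   1.52 -0.06  1.08  1.63] w 91.7 F [-1.3  1.2 -0.2]
 shift now-axes [-0.0013 -0.001   0.1419]  after-turn axes [-0.     -0.0006  0.142 ]  turn [ 0.003 -0.009 -0.001]
```

View pics/top4.png

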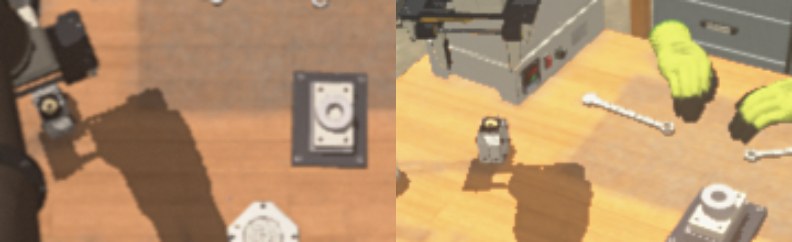

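The ring sits centred on the board at about (352.3,160.9) in the top view, and the mould and press are clear of the gripper. Next I descend on the mould.

```bash
python3 -m pendant '[0,0,0.03,0,-0.008,0,0.0918,0,0,0.03,0,0,0,0.0918,0,0,0.03,0,0,0,0.0918,0,0,0.03,0,0,0,0.0918,0,0,0.012,0,0,0,0.0918,0,0,0,0,0,0,0.0918,0,0,0,0,0,0,0.0918]' 30
python3 - <<'E'
from h import *
print("ring",ray("top",[(352.3,160.9)],.076))
go(.6365,.1955,.043,112)
E
```

```text
clock: 25.32
position: [0.6368, 0.1967, 0.056]
ee_rot: [-0.599, 3.083, 0.004]
force: [-1.0, -0.2, 0.4]
width: 1.001
gripper_force: 0.0
ring [[ 0.62548297 -0.20277044]]
t 25.3 pos [0.6368 0.1967 0.056 ] yaw 112.0 q [-0.43  0.68  0.08  1.64 -0.07  0.82  1.64] w 91.9 F [-1.  -0.2  0.4]
 shift now-axes [ 0.0007 -0.0011  0.0129]  after-turn axes [ 0.0007 -0.001   0.013 ]  turn [ 0.003  0.001 -0.   ]
```

```bash
python3 -m pendant '[0,-0.001,0.008,0.003,0,0,0.0918,0,0,0.004,0,0,0,0.0918,0,0,0,0,0,0,0.03,0,0,0,0,0,0,0.03,0,0,0,0,0,0,0.03,0,0,0,0,0,0,0.03,0,0,0,0,0,0,0.03,0,0,0,0,0,0,0.03,0,0,0,0,0,0,0.03,0,0,0,0,0,0,0.03]' 40
python3 -m pendant '[0,0,0,0,0,0,0.03,0,0,0,0,0,0,0.03,0,0,0,0,0,0,0.03,0,0,0,0,0,0,0.03]'
python3 - <<'E'
from h import *
go(.6365,.1955,.043,112)
E
```

```text
clock: 26.58
position: [0.6362, 0.1956, 0.0427]
ee_rot: [0.6, -3.083, 0.001]
force: [-0.8, 0.9, 0.1]
width: 0.394
gripper_force: 40.0
clock: 27.08
position: [0.6362, 0.1957, 0.0426]
ee_rot: [0.6, -3.083, 0.0]
force: [-1.3, 0.8, 0.7]
width: 0.397
gripper_force: 40.0
t 27.1 pos [0.6362 0.1957 0.0426] yaw 112.0 q [-0.43  0.7   0.08  1.65 -0.07  0.8   1.64] w 36.5 F [-1.3  0.8  0.7]
 shift now-axes [-0.0002 -0.0002 -0.0004]  after-turn axes [-0.0002 -0.0002 -0.0004]  turn [-0.    -0.001  0.   ]
```

The jaws read 36.5 mm, which matches the 36 mm plate thickness. Now I lift, move across and turn.

```bash
python3 -m pendant '[0,0,-0.02,0,0,0,0.03,0,0,-0.04,0,0,0,0.03,0,0,-0.05,0,0,0,0.03,0,0,-0.04,0,0,0,0.03,0,0,0,0,0,0,0.03,0,0,0,0,0,0.134,0.03,0,0,0,0,0,0.134,0.03,0,0,0,0,0,0.134,0.03,0,0,0,0,0,0,0.03,0,0,0,0,0,0,0.03]'
python3 - <<'E'
from h import *
go(.629,-.201,.19,89)
im=get_image("top")[:,:,::-1]; s=get_image("scene")[:,:,::-1]
cv2.imwrite("pics/top5.png",np.hstack([cv2.resize(im[110:220,200:380],None,fx=2.2,fy=2.2),cv2.resize(s[80:190,190:370],None,fx=2.2,fy=2.2)]))
E
```

```text
clock: 28.32
position: [0.6359, 0.1954, 0.1921]
ee_rot: [-0.023, -3.14, 0.002]
force: [-0.7, -0.2, -2.7]
width: 0.391
gripper_force: 40.0
t 28.3 pos [0.6359 0.1954 0.1921] yaw 89.1 q [-0.51  0.54  0.2   1.53 -0.12  1.08  1.28] w 35.9 F [-0.7 -0.2 -2.7]
 shift now-axes [ 0.001  -0.3965  0.0025]  after-turn axes [ 0.     -0.3965  0.0021]  turn [-0.001 -0.002  0.003]
```

View pics/top5.png

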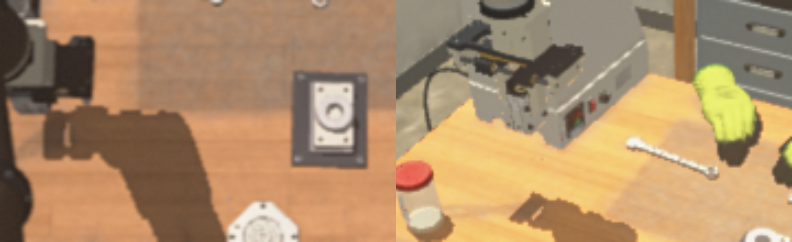

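The mould is held and clear of the bench. I carry it over the stack.

```bash
python3 -m pendant '[0,-0.04,0,0,0,0,0.03,0,-0.04,0,0,0,0,0.03,0,-0.04,0,0,0,0,0.03,0,-0.04,0,0,0,0,0.03,0,-0.04,0,0,0,0,0.03,0,-0.04,0,0,0,0,0.03,0,-0.04,0,0,0,0,0.03,0,-0.04,0,0,0,0,0.03,0,-0.04,0,0,0,0,0.03,0,-0.034,0,0,0,0.003,0.03]'
python3 -m pendant '[0,0,0,0,0,0,0.03,0,0,0,0,0,0,0.03,0,0,0,0,0,0,0.03]'
python3 - <<'E'
from h import *
go(.629,-.201,.1186,89)
im=get_image("top")[:,:,::-1]; s=get_image("scene")[:,:,::-1]
cv2.imwrite("pics/top6.png",np.hstack([cv2.resize(im[100:200,290:410],None,fx=3.3,fy=3.3),cv2.resize(s[130:230,300:420],None,fx=3.3,fy=3.3)]))
E
```

```text
clock: 29.68
position: [0.6289, -0.2003, 0.1929]
ee_rot: [-0.032, -3.141, 0.001]
force: [0.6, 0.7, -3.9]
width: 0.396
gripper_force: 40.0
clock: 30.05
position: [0.6296, -0.1967, 0.1927]
ee_rot: [-0.029, -3.141, -0.001]
force: [0.2, -0.3, -3.2]
width: 0.393
gripper_force: 40.0
t 30.1 pos [ 0.6296 -0.1967  0.1927] yaw 88.9 q [ 0.06  0.53  0.25  1.55 -0.14  1.08  1.9 ] w 36.1 F [ 0.2 -0.3 -3.2]
 shift now-axes [ 0.0004 -0.0043  0.0741]  after-turn axes [ 0.0005 -0.0043  0.0741]  turn [ 0.    -0.001 -0.001]
```

View pics/top6.png

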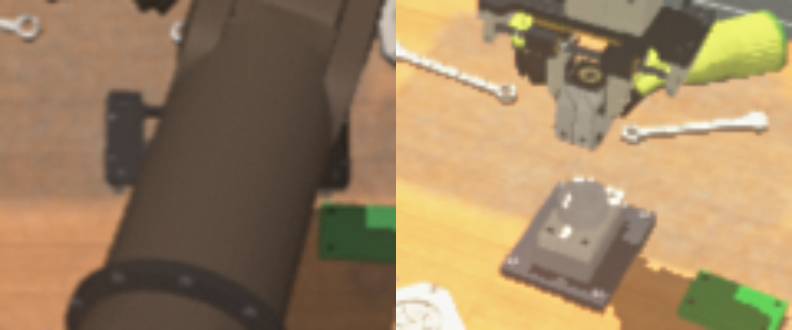

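The scene crop shows the mould upright in the jaws above the stack, with its inlet at scene (357.6,151.8). I check that offset while lowering.

```bash
python3 -m pendant '[0,-0.004,0.02,0,0,0,0.03,0,0,0.02,0,0,0,0.03,0,0,0.015,0,0,0,0.03,0,0,0.008,0,0,0,0.03,0,0,0,0,0,0,0.03,0,0,0,0,0,0,0.03]'
python3 - <<'E'
from h import *
print("inlet before",ray("scene",[(357.6,151.8)],.218))
go(.629,-.201,.1186,89)
E
```

```text
clock: 30.9
position: [0.6297, -0.2024, 0.1306]
ee_rot: [0.033, 3.141, -0.001]
force: [-0.0, -0.5, -2.3]
width: 0.394
gripper_force: 40.0
inlet before [[ 0.63010468 -0.19332181]]
t 30.9 pos [ 0.6297 -0.2024  0.1306] yaw 88.8 q [ 0.08  0.59  0.24  1.61 -0.16  0.96  1.92] w 36.1 F [-0.  -0.5 -2.3]
 shift now-axes [0.0007 0.0014 0.012 ]  after-turn axes [0.0007 0.0014 0.012 ]  turn [-0.001  0.001 -0.003]
```

```bash
python3 -m pendant '[0,0.001,0.006,0,0,0,0.03,0,0,0.003,0,0,0,0.03,0,0,0.001,0,0,0,0.03,0,0,0.001,0,0,0,0.03,0,0,0,0,0,0,0.03,0,0,0,0,0,0,0.03]'
python3 - <<'E'
from h import *
go(.629,-.201,.1186,89)
E
```

```text
clock: 31.65
position: [0.6292, -0.2014, 0.1189]
ee_rot: [-0.033, -3.141, 0.001]
force: [1.1, 0.2, -3.3]
width: 0.393
gripper_force: 40.0
t 31.6 pos [ 0.6292 -0.2014  0.1189] yaw 88.8 q [ 0.08  0.61  0.24  1.62 -0.17  0.93  1.92] w 36.1 F [ 1.1  0.2 -3.3]
 shift now-axes [0.0002 0.0004 0.0003]  after-turn axes [0.0002 0.0004 0.0003]  turn [-0.001 -0.    -0.003]
```

Not in contact yet (the force still shows the mould's weight), so I lower 0.5 mm at a time, then release.

```bash
python3 -m pendant '[0,0,0.0007,0,0,0,0.03,0,0,0.0005,0,0,0,0.03,0,0,0,0,0,0,0.03,0,0,0,0,0,0,0.03]'
python3 -m pendant '[0,0,0,0,0,0,0.04,0,0,0,0,0,0,0.05,0,0,0,0,0,0,0.06,0,0,0,0,0,0,0.07,0,0,0,0,0,0,0.07,0,0,0,0,0,0,0.07]'
python3 - <<'E'
from h import *
go(.629,-.201,.1186,89)
E
```

```text
clock: 32.15
position: [0.6294, -0.2014, 0.1186]
ee_rot: [0.033, 3.141, -0.001]
force: [-3.3, 1.0, 5.6]
width: 0.394
gripper_force: 40.0
clock: 32.9
position: [0.6292, -0.2014, 0.1176]
ee_rot: [-0.033, -3.141, 0.001]
force: [-0.0, -0.5, 0.2]
width: 0.761
gripper_force: 0.0
t 32.9 pos [ 0.6292 -0.2014  0.1176] yaw 88.8 q [ 0.08  0.61  0.24  1.62 -0.17  0.93  1.92] w 69.8 F [-0.  -0.5  0.2]
 shift now-axes [ 0.0002  0.0004 -0.001 ]  after-turn axes [ 0.0002  0.0004 -0.001 ]  turn [-0.001 -0.001 -0.004]
```

Released cleanly. I retreat straight up, then sideways to clear the view.

```bash
python3 -m pendant '[0,0,-0.01,0,0,0,0.07,0,0,-0.02,0,0,0,0.07,0,0,-0.04,0,0,0,0.07,0,0,-0.04,0,0,0,0.07,0,0,-0.02,0,0,0,0.07,0.02,0.04,0,0,0,0,0.07,0.02,0.04,0,0,0,0,0.07,0.02,0.04,0,0,0,0,0.07,0.02,0.04,0,0,0,0,0.07,0.02,0.04,0,0,0,0,0.07]'
python3 -m pendant '[0.02,0.04,0,0,0,0,0.07,0.02,0.04,0,0,0,0,0.07,0,0,0,0,0,0,0.07,0,0,0,0,0,0,0.07]'
python3 - <<'E'
from h import *
im=get_image("top")[:,:,::-1]; s=get_image("scene")[:,:,::-1]
cv2.imwrite("pics/top7.png",np.hstack([cv2.resize(im[110:220,290:410],None,fx=3.3,fy=3.3),cv2.resize(s[130:240,300:420],None,fx=3.3,fy=3.3)]))
E
```

```text
clock: 34.15
position: [0.5329, 0.002, 0.2485]
ee_rot: [0.033, 3.141, -0.0]
force: [0.1, -0.3, -0.2]
width: 0.759
gripper_force: 0.0
clock: 34.65
position: [0.4955, 0.081, 0.2482]
ee_rot: [0.033, 3.141, -0.001]
force: [-0.3, -0.1, 1.3]
width: 0.767
gripper_force: 0.0
```

View pics/top7.png

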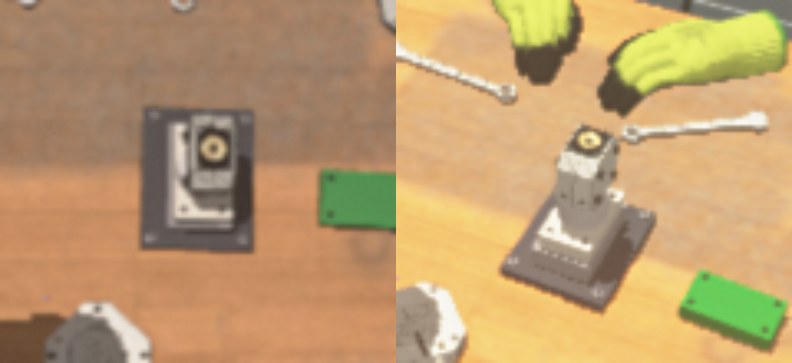

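Both views show the stack standing and the mould upright, with its inlet at top (354.5,155.2) and scene (358.8,172.7). I check the position, then hand in.

```bash
python3 - <<'E'
from h import *
a,b=ray("top",[(354.5,155.2)],.144)[0],ray("scene",[(358.8,172.7)],.144)[0]
print(a,b)
if max(np.hypot(*(p-[.6295,-.2005])) for p in(a,b))<.010: print(sign_off())
E
```

```text
[ 0.62772418 -0.20222414] [ 0.62711454 -0.20339263]
the job is handed in; nothing more can be done
None
```

The block, board, ring and closed mould are stacked in order on the platen, with the mould's inlet measured within about 4 mm of the platen's centre; the job was handed in after about 35 s of robot time, and the verdict has not been reported back.

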